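# Dose an open sputum cup from the bottle dispenser

## Robot

A 6-joint arm with a two-finger parallel gripper is mounted at the origin on a cart in front of the work surface, level with it; the furniture and walls round the work are solid. World frame = base frame: x ahead of the robot, y to its left, z up, the work surface at z = 0. Lengths are in m, angles in rad, forces in N, time in s.
With the tool pointing down it reaches from about 0.3 to 0.875 m from the base axis. Payload 6.4 kg.
Tool frame: the origin (TCP) lies at the very end of the fingers, on their centre line; the grasp point (between the pads) lies 19 mm behind it; z points along the fingers, y is the line along which they close (so a half turn about z gives the same grasp; the last joint's range is limited). The gripper opens to 85 mm and grips with 20 to 120 N. Pads are 22 mm wide; open, the fingers measure 114 mm over their backs; the gripper's body (76 mm by 85 mm) begins 54 mm behind the grasp point. The pads swing forward as they close: fully open they stand 13 mm farther back than shut.
Start: joints at [1.036, 0.181, 1.607, -0, 1.354, -0.206], TCP at [0.186, 0.544, 0.231] pointing down, gripper open.
Joint ranges: [-2.99, 2.99], [-0.89, 2.07], [0.3, 2.58], [-1.14, 4.28], [0, 2.63], [-3.12, 3.12]. Speed limits (rad/s): [2.57, 2.57, 3.01, 3.14, 3.14, 3.14].

## Interface

Orientations are given as a unit quaternion [w, x, y, z].
In Python, from bench import get_obs, optics, workorder gives the robot as it stands.
- The arm moves only by the shell command python3 -m jog 'ROWS'. ROWS is a JSON list of rows, 1 to 10 of them, each of 7 numbers: dx, dy, dz in a scale on which 1.0 is 0.5 m, then a rotation vector rx, ry, rz in shares of 2 pi rad (1.0 is 2 pi rad), then the opening from 0.0 (shut) to 1.0 (fully open); each row is the pose to reach, as a shift and turn from the pose commanded when the command began, along the tool's axes at that moment; what a row does not reach only later rows make up. A row lasts 1/8 s, in which the tool goes at most 0.0625 m and 0.188 rad, less where a joint would pass 70% of its speed; a pose out of reach is approached as far as the arm can. The fingers move at their own pace and stop on an object; the grip force is fixed at half the most. Time passes only in rows, so rows that do not move let the fingers close. It prints the time, the measured TCP pose, the force, the opening and the grip force at its end. Shift and turn numbers lie between -1 and 1, and a call with a number outside is refused. Input that does not fit is refused with a message, and nothing moves.
- get_obs(): the state, without advancing time (a new reading comes with each control period).
- optics.camera(name): name is "side" or "top"; returns (picture, depth): 420x560x3 uint8, blue, green, red; 420x560 float32, m along the optical axis (not along the pixel's ray), 0 where there is no reading.
- optics.camera_params(name): a dict with "fovy" (degrees; the focal length in pixels is half the picture's height over the tangent of half this angle, whatever the lens; pixels are square), "cx", "cy" (the principal point, pixels), "dist" ([k1, k2, p1, p2, k3] as OpenCV has them; the pictures are not rectified), "view" (4x4, takes a point from world to camera coordinates). Camera axes: x right, y up, looking along -z (the intrinsics and any distortion apply to the point x, -y, -z); pixel columns grow to the right and rows downward; lengths in m; the calibration is good to about 2 mm. A picture is of the moment at which its call begins. camera_params takes no time and is no camera call.
- workorder.hand_in(): hands the job in; it is judged then, once.
The state is a dict: "time_s": time; "q": joint angles; "dq": joint speeds; "joint_efforts": joint torques, N m; "eef_pos": TCP position; "eef_rot": TCP orientation; "wrist_force": force on the tool from outside, world axes, zero at the start; "torque": the same for the moment, N m; "opening": opening from 0.0 (shut) to 1.0 (fully open); "grasp_force": force on a finger pad.
Only numpy, scipy, OpenCV 4.12 (cv2) and the standard library are available. Lean on these libraries where they do the work, as an engineer would, in place of code of your own. Each camera call takes 0.05 s, during which the arm holds its last target. There are 200 camera calls.

## Task

Slide the open sputum cup (the only one without a lid) along the table, without lifting it, under the dispenser's nozzle and home into the wire cup stop. Then press the plunger down to its soft first stop and pause there for about a second while the dose runs out, press on through to the firm second stop, without forcing it, to blow the nozzle empty, stay there for half a second, and let the plunger rise slowly under the fingers until it is fully up again. Leave the cup upright under the nozzle and do not disturb the lidded cup or the wash bottle.

Things in the scene. Friction and masses are not known exactly. Their poses are not given: they have to be found in the camera images.
- dispenser: piston dispenser on an amber bottle, in a grey stand that does not move; origin on the table under the bottle's axis, z up. The white spout runs 161 mm up along its own -x, then bends down to the nozzle, 105 mm from the axis. Foot 56 mm radius, bottle 44 mm radius up to z 98 mm, white housing 21 mm radius up to z 222 mm.
- nozzle (a point): tip of the nozzle, 76 mm above the table; the cup's middle belongs right below it. The spout stands over that place: an upright gripper above the cup would hit it, one that leans back or pushes from outside passes.
- cup_stop (a point): point on the table below the nozzle, centre of the cup stop: a steel wire 6 mm thick, its top 15 mm above the table, bent to a half ring (inner radius 24 mm) round the cup's far half, with short flared ends. It is open towards the dispenser's own -x: the cup slides in along the dispenser's +x until it touches the wire.
- plunger: plunger under a round grey cap (42 mm diameter, 16 mm thick, flat top), over the white housing on the bottle's axis; origin mid-top of the cap, 280 mm above the table when fully up. Moves straight down against a light spring (1 to 2.5 N). If let go it shoots up, which draws in air: always move it slowly, clearly under 0.12 m/s, up and down.
- volume_stop (a point): black button, 12 mm, in the slot of the housing: sets the dose. By its setting the first stop comes 8 to 30 mm down the plunger's travel, so it must be felt: there the force rises steeply to about 12 N, above which the stop gives way; another 6 mm on, at about 16 N, comes the hard second stop. A press of 4 to 11 N, held still, rests on the first stop; never press with over 40 N.
- blow_out (a joint): how far the sprung first stop inside the housing has been pushed in, in m: 0 until the plunger overruns the first stop, 0.006 at the second stop
- open_cup: open, clear plastic sputum cup without a lid, round, 44 mm diameter at the foot and 52 to 56 mm at the rim, 44 mm high, about 30 g; origin in the middle of its underside
- lidded_cup: bystander: a like cup that is closed with a white screw lid (60 mm diameter, its top 45 mm above the table); origin in the middle of its underside
- wash_bottle: bystander: white squeeze wash bottle with a red cap, 185 mm high, right of the dispenser; the axis of its body (65 mm diameter) stands 18 mm along its own +x from the origin, which lies on the table

How it is judged:
By the outcome, as a careful person would: the job done as asked, in the order asked, and still so for the second after the job is handed in, with the robot touching nothing.
It also fails if it takes over 72 s, if anything falls off the work surface, if the arm or the gripper's body presses on something with over 40 N, if the wrist force passes 120 N, or if a joint passes its speed limit or range.

## Working session

There is one attempt and no reset: what is moved stays moved. The work goes in short steps, Python scripts to look and compute and a shell command to move; the robot and the scene stay as the last step left them, time stands still between calls to the robot, and variables do not carry over. Pictures are saved under pics/ and viewed, at most 11 in all, crops included, and the job is handed in when it is done.

```bash
mkdir -p pics; ls
cat > h.py <<'E'
import numpy as np, cv2
from bench import get_obs, optics
def K(n):
    p=optics.camera_params(n); f=210/np.tan(np.radians(p["fovy"])/2)
    return np.array([[f,0,p["cx"]],[0,f,p["cy"]],[0,0,1]]),np.array(p["dist"],float),np.array(p["view"])
def ray(n,uv):
    k,d,V=K(n); u=cv2.undistortPoints(np.array(uv,float).reshape(-1,1,2),k,d).reshape(-1,2)
    c=np.c_[u[:,0],-u[:,1],-np.ones(len(u))]; R=V[:3,:3]; return -R.T@V[:3,3], c@R
def onz(n,uv,z):
    o,d=ray(n,uv); return o+d*((z-o[2])/d[:,2])[:,None]
def cloud(n,dep):
    v,u=np.nonzero(dep>0); o,d=ray(n,np.c_[u,v]); return u,v,o+d*dep[v,u][:,None]
def proj(n,P):
    k,d,V=K(n); c=np.atleast_2d(P)@V[:3,:3].T+V[:3,3]; c=c*[1,-1,-1]
    return cv2.projectPoints(c,np.zeros(3),np.zeros(3),k,d)[0].reshape(-1,2)
E
python3 - <<'E'
from h import *
for n in("side","top"):
    im,d=optics.camera(n); cv2.imwrite(f"pics/{n}0.png",im); np.savez(f"{n}0.npz",im=im,d=d)
    p=optics.camera_params(n); print(n,p["fovy"],p["dist"],ray(n,[[280,210]]), (d>0).mean())
print(get_obs())
E
```

```text
pics
side 53.52292794406882 [-0.07678817  0.          0.          0.          0.        ] (array([-0.17668847, -0.47375877,  0.76887678]), array([[ 0.692961  ,  0.39607929, -0.60276434]])) 0.9961862244897959
top 42.24059183527019 [-0.05186204  0.          0.          0.          0.        ] (array([ 0.41763846, -0.09550019,  1.38203032]), array([[ 0.0720362 , -0.01047679, -0.99744124]])) 0.9960799319727891
{'time_s': 0.1, 'q': array([ 1.03568774e+00,  1.81448170e-01,  1.60791377e+00,  2.51965717e-05,
        1.35383504e+00, -2.06297820e-01]), 'dq': array([-0.00015644, -0.00150728, -0.00320842,  0.00055409,  0.00376679,
        0.00079861]), 'joint_efforts': array([-4.41863212e-04, -4.45881236e+01, -3.52237558e+01, -2.46428854e-04,
        4.10334455e-03, -7.93781851e-05]), 'eef_pos': array([0.18538823, 0.54375864, 0.23048192]), 'eef_rot': array([-3.02065319e-04,  1.63668392e-01,  9.86515085e-01, -7.43217522e-04]), 'wrist_force': array([-0.14740168, -0.24705098,  0.09162583]), 'torque': array([-0.0472157 ,  0.03567157,  0.01969277]), 'grasp_force': 0.0, 'opening': 0.9987751864190499}
```

View pics/side0.png

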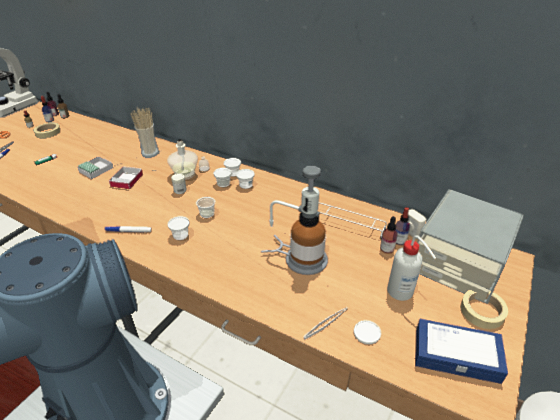

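View pics/top0.png

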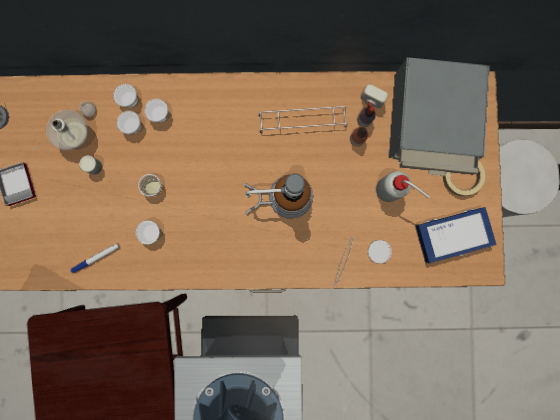

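Side: open cup near (206,208), lidded cup (179,228), dispenser (308,235) with cap (311,172), nozzle (272,222), wash bottle (404,270). Top: open cup (150,186), lidded cup (148,232), cap (293,184), nozzle (250,192), stop around (258,197).

Run:
```python
from h import *
T=np.load("top0.npz");S=np.load("side0.npz")
def crop(im,x,y,w,h,s): return cv2.resize(im[y:y+h,x:x+w],None,fx=s,fy=s,interpolation=cv2.INTER_CUBIC)
a=crop(T["im"],125,165,200,80,4); b=crop(S["im"],150,160,200,70*1,4)
b=crop(S["im"],150,155,200,120,4)[:, :]
b=cv2.resize(b,(533,320)); c=np.zeros((640,800,3),np.uint8)
cv2.imwrite("pics/topc.png",a); cv2.imwrite("pics/sidec.png",crop(S["im"],150,155,200,125,4))
print(proj("top",[get_obs()["eef_pos"],[0,0,0],[.3,0,0],[.6,0,0]]),proj("side",get_obs()["eef_pos"]))
for n,D in(("top",T),("side",S)):
    u,v,P=cloud(n,D["d"])
    m=(P[:,2]>.268)&(P[:,2]<.30)&(P[:,0]<.8)&(P[:,0]>.2)&(abs(P[:,1])<.5); print(n,"cap",m.sum(),P[m].mean(0),P[m].min(0),P[m].max(0))
    m=(abs(P[:,2])<.004)&(P[:,0]>.3)&(P[:,0]<.6)&(P[:,1]>-.3)&(P[:,1]<.4); print("table",np.median(P[m][:,2]))
    for nm,(cx,cy) in dict(open=onz("top",[[150,186]],.03)[0][:2],lid=onz("top",[[148,232]],.04)[0][:2],wash=onz("top",[[397,186]],.1)[0][:2]).items() if 0 else [(k,onz("top",[uv],z)[0][:2]) for k,uv,z in(("open",(150,186),.03),("lid",(148,232),.045),("wash",(397,186),.1))]:
        m=(P[:,2]>.012)&(P[:,2]<.3)&(np.hypot(P[:,0]-cx,P[:,1]-cy)<.06); print(nm,cx,cy,m.sum(),P[m].mean(0).round(4),P[m].min(0).round(4),P[m].max(0).round(4))
```

```text
[[-26.40015155 361.53119895]
 [237.93484441 417.73108855]
 [237.21712466 296.51640784]
 [236.71823156 178.26712843]] [[ -8.99248218 182.5468978 ]]
top cap 325 [ 0.55185645 -0.13728762  0.27957804] [ 0.53201975 -0.1569809   0.26923561] [ 0.57351762 -0.11788661  0.28552773]
table 0.0001643674799203243
open 0.5787166638864032 0.2156801119428174 213 [0.5842 0.2217 0.0339] [0.5524 0.1873 0.012 ] [0.6079 0.2427 0.0499]
lid 0.462960419435913 0.2160977939132004 467 [0.4626 0.2184 0.0445] [0.4335 0.1888 0.0357] [0.4926 0.2483 0.0549]
wash 0.5647890071504043 -0.38813949244822615 945 [ 0.5683 -0.3828  0.1161] [ 0.5331 -0.4388  0.0128] [ 0.6238 -0.3543  0.1879]
side cap 193 [ 0.54588827 -0.14068297  0.27715867] [ 0.53102603 -0.15765342  0.26809806] [ 0.57155865 -0.11897394  0.28185747]
table -1.14927254161179e-05
open 0.5787166638864032 0.2156801119428174 278 [0.5814 0.2143 0.0307] [0.5509 0.1848 0.0122] [0.6085 0.2414 0.0477]
lid 0.462960419435913 0.2160977939132004 369 [0.4581 0.2134 0.0382] [0.4326 0.1874 0.0124] [0.4907 0.2484 0.0477]
wash 0.5647890071504043 -0.38813949244822615 1584 [ 0.5539 -0.3925  0.0954] [ 0.5321 -0.4397  0.012 ] [ 0.621  -0.3549  0.1842]
```

View pics/topc.png

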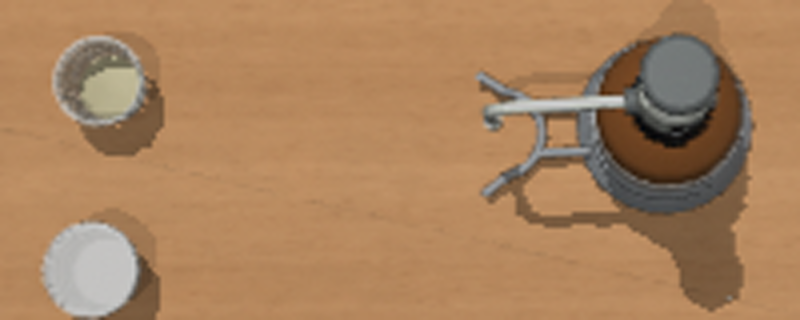

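View pics/sidec.png

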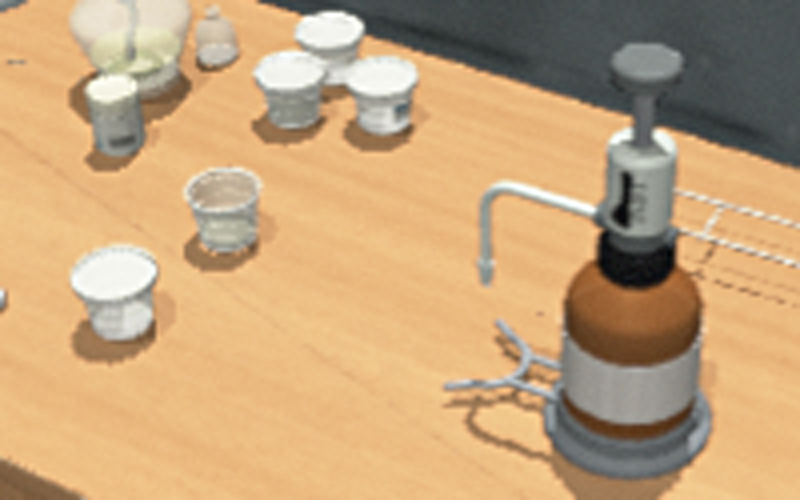

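Top crop: cup rim centred at full-image (150,185.5), nozzle tip about (247.5,196), wire flare ends (245.5,184) and (246.7,213). Side crop: nozzle tip (271.5,225.5).

Run:
```python
from h import *
T=np.load("top0.npz");S=np.load("side0.npz")
o1,d1=ray("top",[[247.5,196]]);o2,d2=ray("side",[[271.5,225.5]])
A=np.c_[d1[0],-d2[0]];s=np.linalg.lstsq(A,o2-o1,rcond=None)[0];p,q=o1+s[0]*d1[0],o2+s[1]*d2[0];print("nozzle",p,q)
print("nozzle side at .076",onz("side",[[271.5,225.5]],.076))
u,v,P=cloud("top",T["d"])
g=(P[:,2]>.13)&(P[:,2]<.185)&(P[:,1]>-.11)&(P[:,1]<.02)&(abs(P[:,0]-.55)<.06);
b=cv2.fitLine(P[g][:,:2].astype(np.float32),cv2.DIST_HUBER,0,.01,.01).ravel();print("spout",g.sum(),b,P[g].min(0),P[g].max(0))
e=onz("top",[[245.5,184],[246.7,213]],.012);print("wire ends",e,e.mean(0))
# bottle foot centre
m=(P[:,2]>.085)&(P[:,2]<.105)&(np.hypot(P[:,0]-.55,P[:,1]+.137)<.06)
# cup: rim by colour/diff in the top view: pixels not wood
im=T["im"];hsv=cv2.cvtColor(im,cv2.COLOR_BGR2HSV)
for nm,(x,y),z in(("open",(150,186),.044),("lid",(148,232),.045)):
    r=hsv[y-18:y+18,x-18:x+18]; k=((r[...,1]<90)&(r[...,2]>90)).astype(np.uint8)
    c=cv2.convexHull(np.vstack(cv2.findContours(k,0,2)[0])) ; (cx,cy),R=cv2.minEnclosingCircle(c); print(nm,cx+x-18,cy+y-18,R,onz("top",[[cx+x-18,cy+y-18]],z))
```

```text
nozzle [ 0.54640985 -0.03121957  0.07781604] [ 0.54810071 -0.03395566  0.07784813]
nozzle side at .076 [[ 0.55003913 -0.03277942  0.076     ]]
spout 117 [ 0.0507345  -0.9987122   0.549253   -0.06980685] [ 0.54419377 -0.10879442  0.13347093] [ 0.55415083 -0.03112503  0.17124723]
wire ends [[ 0.58354363 -0.02306217  0.012     ]
 [ 0.50979539 -0.02572247  0.012     ]] [ 0.54666951 -0.02439232  0.012     ]
open 149.61055183410645 185.00753784179688 11.993857383728027 [[0.57953863 0.21345559 0.044     ]]
lid 147.25 232.0 12.412291526794434 [[0.46297611 0.21795451 0.045     ]]
```

```bash
cat >> h.py <<'E'
from scipy.spatial.transform import Rotation as Ro
def Rn(a,yaw=0):
    "tool z leaning a towards -y and down, tool y along +x, then yawed"
    a,c,s=0,np.cos(a),np.sin(a); return Ro.from_euler("z",yaw)*Ro.from_matrix(np.c_[[0,c,-s],[1,0,0],[0,-s,-c]])
def rel(p,R):
    o=get_obs(); q=o["eef_rot"]; R0=Ro.from_quat([*q[1:],q[0]])
    print("rel",R0.inv().apply(np.array(p)-o["eef_pos"]).round(4),(R0.inv()*R).as_rotvec().round(4))
E
python3 -c "
from h import *
rel([.58,.285,.17],Rn(np.radians(30)))
print(ray('top',[[90,165]]) and onz('top',[[90,165]],.03))"
```

```text
rel [-0.4571 -0.1174  0.0605] [ 0.3232 -0.4533  1.2123]
[[0.63367785 0.36869528 0.03      ]]
```

The rows are not in the units I measure in: shifts go in shares of 0.5 m and turns go in shares of 2 pi rad. I convert before sending: -0.457 m is -0.914, -0.117 m is -0.234, 1.212 rad is 0.1929.

```bash
python3 -m jog '[[-0.914, -0.234, 0.12, 0.0514, -0.0721, 0.1929, 0.35], [-0.914, -0.234, 0.12, 0.0514, -0.0721, 0.1929, 0.35], [-0.914, -0.234, 0.12, 0.0514, -0.0721, 0.1929, 0.35], [-0.914, -0.234, 0.12, 0.0514, -0.0721, 0.1929, 0.35], [-0.914, -0.234, 0.12, 0.0514, -0.0721, 0.1929, 0.35], [-0.914, -0.234, 0.12, 0.0514, -0.0721, 0.1929, 0.35], [-0.914, -0.234, 0.12, 0.0514, -0.0721, 0.1929, 0.35], [-0.914, -0.234, 0.12, 0.0514, -0.0721, 0.1929, 0.35], [-0.914, -0.234, 0.12, 0.0514, -0.0721, 0.1929, 0.35], [-0.914, -0.234, 0.12, 0.0514, -0.0721, 0.1929, 0.35]]'
python3 -c "
from h import *
print(get_obs()['q'].round(2),get_obs()['time_s'])
rel([.58,.285,.17],Rn(np.radians(30)))"
```

```text
time_s: 1.35
eef_pos: [0.5797, 0.286, 0.1707]
eef_rot: [0.182, 0.683, 0.683, -0.183]
wrist_force: [0.9, -0.4, -0.5]
opening: 0.352
grasp_force: 0.0
[ 0.49  0.61  1.24 -0.45  1.56  0.56] 1.35
rel [-0.0005  0.0003  0.0011] [-0.0004 -0.0016  0.0006]
```

Converted, 0.145 m is 0.29, 0.02 m is 0.04.

```bash
python3 -m jog '[[0.04, -0.002, 0.08, 0, 0, 0, 0.35], [0.08, -0.002, 0.16, 0, 0, 0, 0.35], [0.11, -0.002, 0.23, 0, 0, 0, 0.35], [0.13, -0.002, 0.27, 0, 0, 0, 0.35], [0.142, -0.002, 0.29, 0, 0, 0, 0.35], [0.142, -0.002, 0.29, 0, 0, 0, 0.35]]'
python3 -c "
from h import *
print(get_obs()['q'].round(2))
im=[optics.camera(n)[0] for n in('side','top')]
cv2.imwrite('pics/a.png',np.hstack([cv2.resize(im[0][130:280,130:330],(800,600),interpolation=2)[:, :400],cv2.resize(im[1][110:260,80:280],(800,600),interpolation=2)[:, :400]]))"
```

```text
time_s: 2.1
eef_pos: [0.5795, 0.2757, 0.0104]
eef_rot: [0.183, 0.683, 0.683, -0.182]
wrist_force: [-0.7, 0.2, 0.8]
opening: 0.349
grasp_force: 0.0
[ 0.48  0.8   1.3  -0.47  1.33  0.66]
```

View pics/a.png

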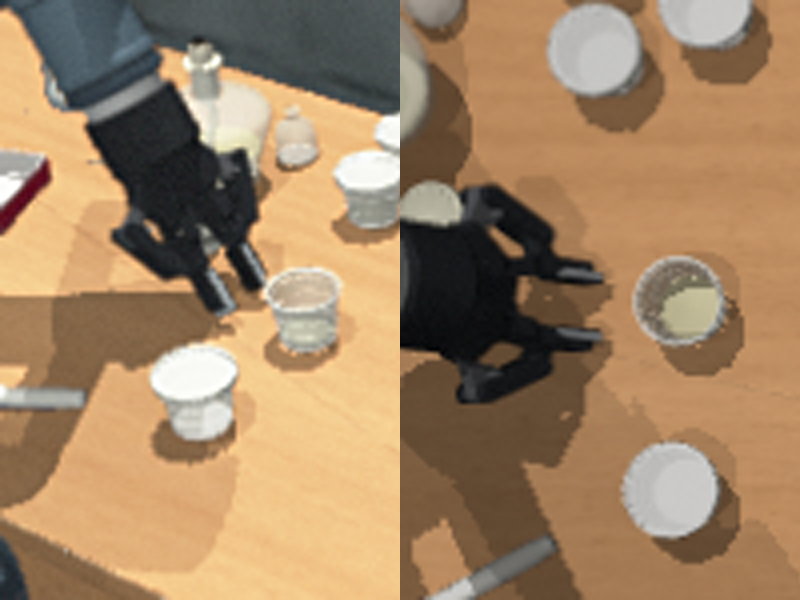

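The picture shows both fingertips behind the cup (left of it in the top view, gap centred on it), well clear of the lidded cup. Push to a waypoint.

Converted, -0.024 m is -0.048, -0.021 m is -0.042.

```bash
python3 -m jog '[[-0.016, 0, 0.014, 0, 0, 0, 0.35], [-0.032, 0, 0.026, 0, 0, 0, 0.35], [-0.042, 0, 0.036, 0, 0, 0, 0.35], [-0.048, 0, 0.04, 0, 0, 0, 0.35]]'
python3 -m jog '[[-0.01, -0.002, 0.006, 0, 0, 0, 0.35], [-0.026, -0.006, 0.015, 0, 0, 0, 0.35], [-0.044, -0.01, 0.026, 0, 0, 0, 0.35], [-0.064, -0.014, 0.037, 0, 0, 0, 0.35], [-0.084, -0.018, 0.048, 0, 0, 0, 0.35], [-0.104, -0.022, 0.06, 0, 0, 0, 0.35], [-0.124, -0.027, 0.072, 0, 0, 0, 0.35], [-0.144, -0.032, 0.083, 0, 0, 0, 0.35], [-0.16, -0.035, 0.092, 0, 0, 0, 0.35], [-0.1732, -0.038, 0.1, 0, 0, 0, 0.35]]'
python3 -c "
from h import *
im=[optics.camera(n)[0] for n in('side','top')]
cv2.imwrite('pics/b.png',np.hstack([cv2.resize(im[0][150:270,170:330],(800,600),interpolation=2)[:, :400],cv2.resize(im[1][130:250,130:290],(800,600),interpolation=2)[:, :400]]))"
```

```text
time_s: 2.7
eef_pos: [0.5795, 0.2435, 0.0047]
eef_rot: [0.183, 0.683, 0.683, -0.182]
wrist_force: [0.1, 0.5, 0.8]
opening: 0.352
grasp_force: 0.0
time_s: 3.95
eef_pos: [0.5605, 0.1438, 0.0047]
eef_rot: [0.183, 0.683, 0.683, -0.182]
wrist_force: [1.0, 0.3, 0.7]
opening: 0.352
grasp_force: 0.1
```

View pics/b.png

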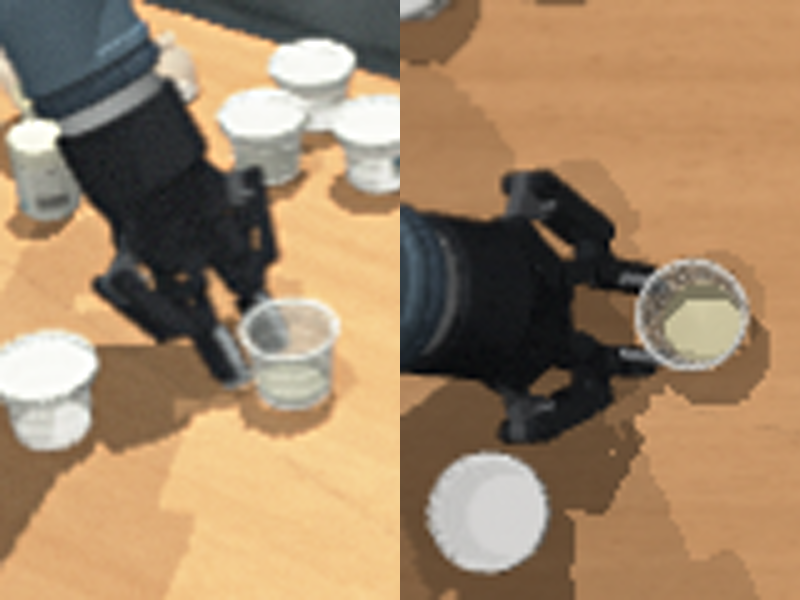

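Cup sits in the V between the fingertips, upright, rim centre at top pixel (188.2,193).

```bash
python3 -c "
from h import *
print(onz('top',[[188.2,193]],.044))"
```

```text
[[0.5586376  0.11730266 0.044     ]]
```

Converted, -0.0753 m is -0.1506, -0.063 m is -0.126.

```bash
python3 -m jog '[[-0.008, -0.002, 0.005, 0, 0, 0, 0.35], [-0.022, -0.005, 0.013, 0, 0, 0, 0.35], [-0.038, -0.008, 0.022, 0, 0, 0, 0.35], [-0.056, -0.012, 0.032, 0, 0, 0, 0.35], [-0.074, -0.016, 0.043, 0, 0, 0, 0.35], [-0.092, -0.02, 0.053, 0, 0, 0, 0.35], [-0.11, -0.024, 0.064, 0, 0, 0, 0.35], [-0.126, -0.027, 0.073, 0, 0, 0, 0.35], [-0.14, -0.03, 0.081, 0, 0, 0, 0.35], [-0.1506, -0.032, 0.087, 0, 0, 0, 0.35]]'
python3 -m jog '[[-0.01, 0, 0.006, 0, 0, 0, 0.35], [-0.022, 0.001, 0.013, 0, 0, 0, 0.35], [-0.034, 0.002, 0.02, 0, 0, 0, 0.35], [-0.046, 0.003, 0.027, 0, 0, 0, 0.35], [-0.058, 0.004, 0.0336, 0, 0, 0, 0.35], [-0.07, 0.005, 0.0404, 0, 0, 0, 0.35], [-0.08, 0.006, 0.0462, 0, 0, 0, 0.35], [-0.0866, 0.006, 0.05, 0, 0, 0, 0.35]]'
python3 -c "
from h import *
im=[optics.camera(n)[0] for n in('side','top')]
cv2.imwrite('pics/c.png',np.hstack([cv2.resize(im[0][170:290,220:380],(800,600),interpolation=2)[:, :400],cv2.resize(im[1][130:250,190:350],(800,600),interpolation=2)[:, :400]]))"
```

```text
time_s: 5.3
eef_pos: [0.5445, 0.0569, 0.0045]
eef_rot: [0.183, 0.683, 0.683, -0.182]
wrist_force: [-0.0, 0.7, -0.4]
opening: 0.347
grasp_force: 0.1
time_s: 6.3
eef_pos: [0.5476, 0.007, 0.0044]
eef_rot: [0.183, 0.683, 0.683, -0.182]
wrist_force: [-0.5, 0.5, 0.1]
opening: 0.349
grasp_force: 0.1
```

View pics/c.png

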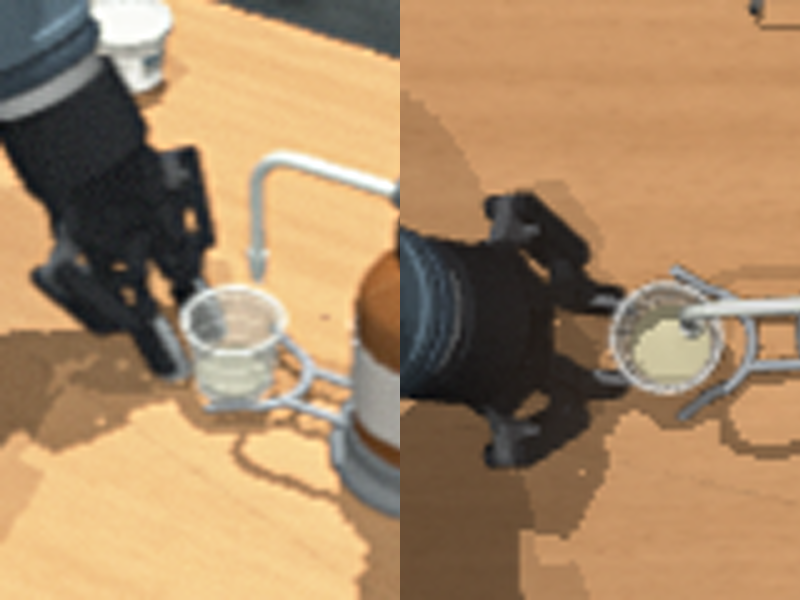

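Cup is entering the stop, upright, about 13 mm short of the nozzle line and centred between the flares. Creep in.

Converted, -0.0085 m is -0.017, -0.006 m is -0.012.

```bash
python3 -m jog '[[-0.006, 0, 0.0034, 0, 0, 0, 0.35], [-0.012, 0.0006, 0.007, 0, 0, 0, 0.35], [-0.017, 0.0006, 0.01, 0, 0, 0, 0.35]]' | sed -n '2p;4p;6p'
for i in 1; do python3 -m jog '[[-0.0018, 0, 0.001, 0, 0, 0, 0.35], [-0.0018, 0, 0.001, 0, 0, 0, 0.35]]'| sed -n '2p;4p;6p'; python3 -m jog '[[-0.0018, 0, 0.001, 0, 0, 0, 0.35], [-0.0018, 0, 0.001, 0, 0, 0, 0.35]]'| sed -n '2p;4p;6p'; done
python3 -c "
from h import *
im=[optics.camera(n)[0] for n in('side','top')]
cv2.imwrite('pics/d.png',np.hstack([cv2.resize(im[0][170:290,220:380],(800,600),interpolation=2)[:, :400],cv2.resize(im[1][130:250,190:350],(800,600),interpolation=2)[:, :400]]))"
```

```text
eef_pos: [0.548, -0.0026, 0.0043]
wrist_force: [0.5, 0.3, 0.0]
grasp_force: 0.1
eef_pos: [0.5479, -0.0035, 0.0043]
wrist_force: [-0.3, 0.8, -0.6]
grasp_force: 0.0
eef_pos: [0.5479, -0.0045, 0.0043]
wrist_force: [0.2, 0.5, -0.3]
grasp_force: 0.1
```

View pics/d.png

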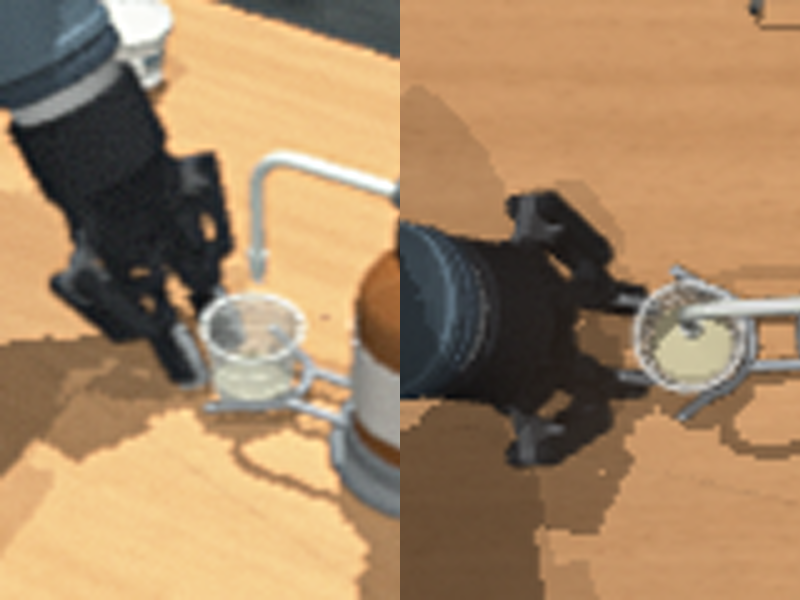

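Cup upright almost home, rim centre at top pixel (248.4,197.4), nozzle over it. Half-millimetre steps until contact is felt.

```bash
s(){ grep -E 'pos|force'; }
for i in 1; do python3 -m jog '[[-0.0018, 0, 0.001, 0, 0, 0, 0.35], [-0.0018, 0, 0.001, 0, 0, 0, 0.35]]'|s; python3 -m jog '[[-0.001, 0, 0.0006, 0, 0, 0, 0.35], [-0.001, 0, 0.0006, 0, 0, 0, 0.35]]'|s;python3 -c "
from h import *
im,d=optics.camera('top');cv2.imwrite('pics/t1.png',im);print(onz('top',[[248.4,197.4]],.044),get_obs()['wrist_force'])
"; done
```

```text
eef_pos: [0.5479, -0.0056, 0.0043]
wrist_force: [0.2, 0.0, -0.1]
grasp_force: 0.1
eef_pos: [0.5479, -0.0061, 0.0043]
wrist_force: [-0.3, 0.1, -0.5]
grasp_force: 0.1
[[ 0.54624974 -0.03175959  0.044     ]] [-0.93565225  0.81161771  0.67260994]
```

Converted, -0.0005 m is -0.001, 0.0003 m is 0.0006.

```bash
s(){ grep -E 'pos|force'; }
python3 -m jog '[[-0.001, 0, 0.0006, 0, 0, 0, 0.35], [-0.001, 0, 0.0006, 0, 0, 0, 0.35]]'|s; python3 -m jog '[[-0.001, 0, 0.0006, 0, 0, 0, 0.35], [-0.001, 0, 0.0006, 0, 0, 0, 0.35]]'|s
python3 -c "
from h import *
L=[]
for _ in range(6): L.append([optics.camera('top')[0],get_obs()['wrist_force']][1])
print(np.mean(L,0),get_obs()['time_s'])
im,d=optics.camera('top')
a=cv2.imread('pics/t1.png')
cv2.imwrite('pics/t2.png',im)
for x in(a,im):
  r=cv2.cvtColor(x[180:216,232:266],cv2.COLOR_BGR2HSV); k=((r[...,0]>21)&(r[...,0]<34)&(r[...,1]>50)&(r[...,2]>110)); v,u=np.nonzero(k); print(k.sum(),u.mean()+232,v.mean()+180,u.max(),u.min())
"
```

```text
eef_pos: [0.5479, -0.0067, 0.0043]
wrist_force: [-0.2, 0.1, 0.7]
grasp_force: 0.1
eef_pos: [0.5479, -0.0073, 0.0043]
wrist_force: [-0.5, 0.3, 0.3]
grasp_force: 0.1
[-0.00146623 -0.11217787  0.24739849] 8.725
145 248.4896551724138 199.5241379310345 24 9
144 249.09722222222223 199.54166666666666 24 10
```

```bash
cat > m.py <<'E'
from h import *
L=[]
for _ in range(4): im=optics.camera('top')[0]; L.append(get_obs()['wrist_force'])
r=cv2.cvtColor(im[180:216,232:266],cv2.COLOR_BGR2HSV); k=((r[...,0]>21)&(r[...,0]<34)&(r[...,1]>50)&(r[...,2]>110)); v,u=np.nonzero(k)
print(np.mean(L,0).round(2),k.sum(),u.mean()+232,v.mean()+180,get_obs()['eef_pos'][1])
E
J='x'; python3 -m jog '[[-0.0014, 0, 0.0008, 0, 0, 0, 0.35], [-0.0014, 0, 0.0008, 0, 0, 0, 0.35]]'>/dev/null; python3 m.py
python3 -m jog '[[-0.0014, 0, 0.0008, 0, 0, 0, 0.35], [-0.0014, 0, 0.0008, 0, 0, 0, 0.35]]'>/dev/null; python3 m.py
```

```text
[-0.01 -0.1  -0.03] 145 249.35862068965517 199.61379310344827 -0.008106392995618914
[ 0.26 -0.18 -0.1 ] 142 249.93661971830986 199.54929577464787 -0.008916030355405348
```

Converted, -0.0005 m is -0.001, 0.0003 m is 0.0006.

```bash
python3 -m jog '[[-0.001, 0, 0.0006, 0, 0, 0, 0.35], [-0.001, 0, 0.0006, 0, 0, 0, 0.35]]'>/dev/null; python3 m.py
python3 -m jog '[[-0.001, 0, 0.0006, 0, 0, 0, 0.35], [-0.001, 0, 0.0006, 0, 0, 0, 0.35]]'>/dev/null; python3 m.py
python3 -c "
from h import *
im=[optics.camera(n)[0] for n in('side','top')]
cv2.imwrite('pics/e.png',np.hstack([cv2.resize(im[0][190:270,240:347],(800,600),interpolation=2)[:, :400],cv2.resize(im[1][160:240,220:327],(800,600),interpolation=2)[:, :400]]))"
```

```text
[-0.13  0.38 -0.17] 140 250.15 199.59285714285716 -0.00948261035175823
[ 0.2   0.82 -0.28] 141 250.09929078014184 199.52482269503545 -0.009967020447012344
```

View pics/e.png

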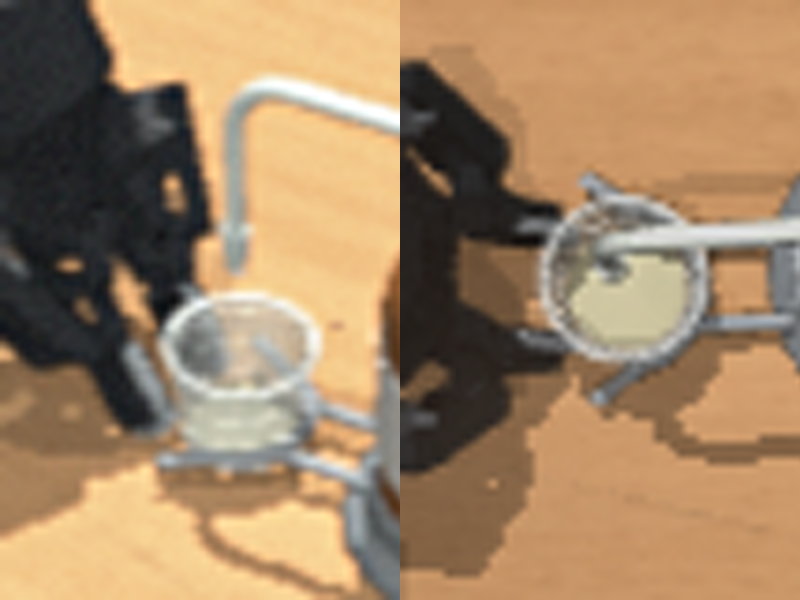

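Cup is home: force on the fingers rose to 0.8 N and the cup's pixel stopped (250.1); it stands upright with the nozzle over it. Back off, then rise.

Converted, -0.3 m is -0.6, 0.069 m is 0.138.

```bash
python3 -m jog '[[0.008, 0, -0.0046, 0, 0, 0, 0.35], [0.03, 0, -0.018, 0, 0, 0, 0.35], [0.07, 0, -0.04, 0, 0, 0, 0.35], [0.11, 0, -0.064, 0, 0, 0, 0.35], [0.138, 0, -0.08, 0, 0, 0, 0.35], [0.08, 0, -0.18, 0, 0, 0, 0], [0.03, 0, -0.28, 0, 0, 0, 0], [-0.02, 0, -0.38, 0, 0, 0, 0], [-0.08, 0, -0.48, 0, 0, 0, 0], [-0.162, 0, -0.6, 0, 0, 0, 0]]'
python3 -c "
from h import *
rel([.5525,-.1375,.32],Rn(0)); rel([.5525,0.07,.33],Rn(0)); print(get_obs()['q'].round(2))"
```

```text
time_s: 11.92
eef_pos: [0.5471, 0.0707, 0.2962]
eef_rot: [0.182, 0.683, 0.684, -0.182]
wrist_force: [0.6, 0.3, 0.6]
opening: -0.002
grasp_force: 0.0
rel [-0.1923  0.0052  0.0831] [2.000e-04 5.218e-01 1.200e-03]
rel [-0.0174  0.0054 -0.0289] [2.000e-04 5.218e-01 1.200e-03]
[ 0.2   0.2   1.54 -0.51  1.52  0.25]
```

Converted, -0.1923 m is -0.3846, 0.07 m is 0.14, 0.522 rad is 0.0831.

```bash
python3 -m jog '[[-0.0348, 0.01, -0.058, 0, 0.0286, 0, 0], [-0.0348, 0.01, -0.058, 0, 0.0573, 0, 0], [-0.0348, 0.01, -0.058, 0, 0.0831, 0, 0], [-0.15, 0.01, 0.016, 0, 0.0831, 0, 0], [-0.26, 0.01, 0.09, 0, 0.0831, 0, 0], [-0.35, 0.01, 0.14, 0, 0.0831, 0, 0], [-0.3846, 0.0104, 0.166, 0, 0.0831, 0, 0], [-0.3846, 0.0104, 0.166, 0, 0.0831, 0, 0]]'
python3 -c "
from h import *
rel([.5525,-.1375,.30],Rn(0));print(get_obs()['q'].round(2))
im=[optics.camera(n)[0] for n in('side','top')]
cv2.imwrite('pics/f.png',np.hstack([cv2.resize(im[0][120:270,240:440],(800,600),interpolation=2)[:, :400],cv2.resize(im[1][130:280,210:410],(800,600),interpolation=2)[:, :400]]))"
```

```text
time_s: 12.92
eef_pos: [0.5527, -0.1387, 0.3179]
eef_rot: [-0.0, 0.708, 0.706, 0.0]
wrist_force: [0.3, 0.5, -0.0]
opening: -0.0
grasp_force: 0.0
rel [ 0.0012 -0.0002  0.0179] [-0.0004 -0.0009 -0.0018]
[-0.45  0.11  1.51  0.    1.52 -0.45]
```

View pics/f.png

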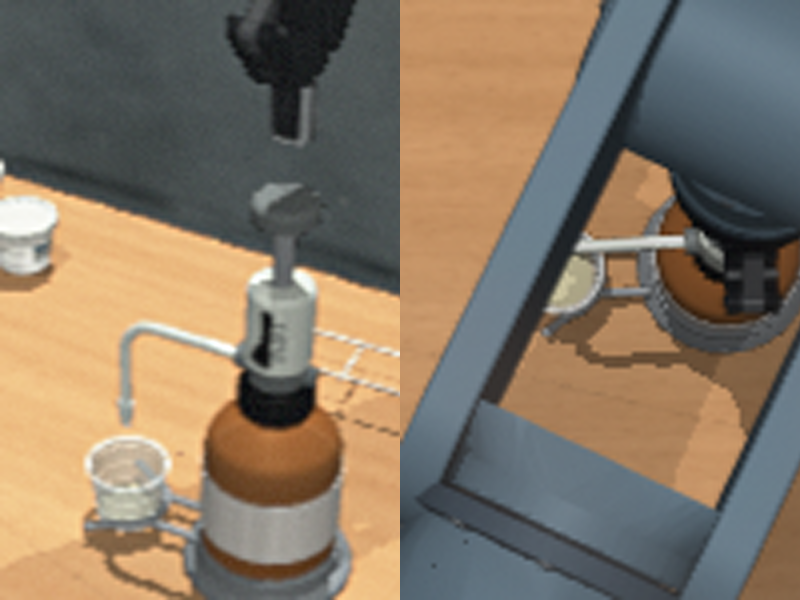

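Shut fingers are centred over the cap; cup unchanged under the nozzle. Descend to just above the cap, then feel.

```bash
cat > ok.py <<'E'
import sys
from bench import get_obs
o=get_obs(); f=o['wrist_force'][2]; print(round(o['time_s'],2),o['eef_pos'].round(4),round(f,2)); sys.exit(f>float(sys.argv[1]))
E
python3 -m jog '[[0.002, 0, 0.024, 0, 0, 0, 0], [0.002, 0, 0.048, 0, 0, 0, 0], [0.002, 0, 0.064, 0, 0, 0, 0], [0.002, 0, 0.068, 0, 0, 0, 0]]' >/dev/null
D(){ python3 ok.py 4; }
D && python3 -m jog '[[0, 0, 0.002, 0, 0, 0, 0], [0, 0, 0.004, 0, 0, 0, 0]]'>/dev/null && D && python3 -m jog '[[0, 0, 0.002, 0, 0, 0, 0], [0, 0, 0.004, 0, 0, 0, 0]]'>/dev/null && D && python3 -m jog '[[0, 0, 0.002, 0, 0, 0, 0], [0, 0, 0.004, 0, 0, 0, 0]]'>/dev/null && D && python3 -m jog '[[0, 0, 0.002, 0, 0, 0, 0], [0, 0, 0.004, 0, 0, 0, 0]]'>/dev/null && D
```

```text
13.53 [ 0.5526 -0.1365  0.2834] -0.53False
```

Converted, 0.002 m is 0.004, 0.001 m is 0.002.

```bash
sed -i 's/sys.exit(f>float(sys.argv\[1\]))/sys.exit(int(f>float(sys.argv[1])))/' ok.py
D(){ python3 ok.py 4; }
D && python3 -m jog '[[0, 0, 0.002, 0, 0, 0, 0], [0, 0, 0.004, 0, 0, 0, 0]]'>/dev/null && D && python3 -m jog '[[0, 0, 0.002, 0, 0, 0, 0], [0, 0, 0.004, 0, 0, 0, 0]]'>/dev/null && D && python3 -m jog '[[0, 0, 0.002, 0, 0, 0, 0], [0, 0, 0.004, 0, 0, 0, 0]]'>/dev/null && D && python3 -m jog '[[0, 0, 0.002, 0, 0, 0, 0], [0, 0, 0.004, 0, 0, 0, 0]]'>/dev/null && D&& python3 -m jog '[[0, 0, 0.002, 0, 0, 0, 0], [0, 0, 0.004, 0, 0, 0, 0]]'>/dev/null && D
```

```text
13.53 [ 0.5526 -0.1365  0.2834] -0.53
13.78 [ 0.5532 -0.1371  0.2829] -0.16
14.03 [ 0.553  -0.1371  0.2807] -0.56
14.28 [ 0.553  -0.1371  0.2787] 1.35
14.53 [ 0.553  -0.1371  0.2765] 1.14
14.78 [ 0.553  -0.137   0.2745] 1.3
```

Converted, 0.001 m is 0.002.

```bash
D(){ python3 ok.py 3.5; }
D && python3 -m jog '[[0, 0, 0.002, 0, 0, 0, 0]]'>/dev/null && D && python3 -m jog '[[0, 0, 0.002, 0, 0, 0, 0]]'>/dev/null && D && python3 -m jog '[[0, 0, 0.002, 0, 0, 0, 0]]'>/dev/null && D && python3 -m jog '[[0, 0, 0.002, 0, 0, 0, 0]]'>/dev/null && D && python3 -m jog '[[0, 0, 0.002, 0, 0, 0, 0]]'>/dev/null && D && python3 -m jog '[[0, 0, 0.002, 0, 0, 0, 0]]'>/dev/null && D && python3 -m jog '[[0, 0, 0.002, 0, 0, 0, 0]]'>/dev/null && D && python3 -m jog '[[0, 0, 0.002, 0, 0, 0, 0]]'>/dev/null && D && python3 -m jog '[[0, 0, 0.002, 0, 0, 0, 0]]'>/dev/null && D && python3 -m jog '[[0, 0, 0.002, 0, 0, 0, 0]]'>/dev/null && D && python3 -m jog '[[0, 0, 0.002, 0, 0, 0, 0]]'>/dev/null && D && python3 -m jog '[[0, 0, 0.002, 0, 0, 0, 0]]'>/dev/null && D && python3 -m jog '[[0, 0, 0.002, 0, 0, 0, 0]]'>/dev/null && D && python3 -m jog '[[0, 0, 0.002, 0, 0, 0, 0]]'>/dev/null && D && python3 -m jog '[[0, 0, 0.002, 0, 0, 0, 0]]'>/dev/null && D && python3 -m jog '[[0, 0, 0.002, 0, 0, 0, 0]]'>/dev/null && D
```

```text
14.78 [ 0.553  -0.137   0.2745] 1.3
14.9 [ 0.553  -0.1371  0.2735] 1.56
15.03 [ 0.553  -0.137   0.2725] 2.13
15.15 [ 0.553  -0.137   0.2715] 1.42
15.28 [ 0.553  -0.1371  0.2705] 1.4
15.4 [ 0.553  -0.137   0.2695] 0.55
15.53 [ 0.553  -0.1371  0.2685] 1.65
15.65 [ 0.553  -0.137   0.2675] 0.68
15.78 [ 0.553  -0.137   0.2665] 0.81
15.9 [ 0.553  -0.1371  0.2655] 1.33
16.02 [ 0.553  -0.137   0.2645] 1.85
16.15 [ 0.553  -0.137   0.2635] 2.54
16.27 [ 0.553  -0.137   0.2625] 2.05
16.4 [ 0.553  -0.137   0.2615] 1.61
16.52 [ 0.553  -0.137   0.2605] 2.98
16.65 [ 0.553  -0.137   0.2595] 0.97
16.77 [ 0.553  -0.137   0.2585] 1.25
```

Converted, 0.0005 m is 0.001.

```bash
D(){ python3 ok.py 3.6; }
D && python3 -m jog '[[0, 0, 0.001, 0, 0, 0, 0]]'>/dev/null && D && python3 -m jog '[[0, 0, 0.001, 0, 0, 0, 0]]'>/dev/null && D && python3 -m jog '[[0, 0, 0.001, 0, 0, 0, 0]]'>/dev/null && D && python3 -m jog '[[0, 0, 0.001, 0, 0, 0, 0]]'>/dev/null && D && python3 -m jog '[[0, 0, 0.001, 0, 0, 0, 0]]'>/dev/null && D && python3 -m jog '[[0, 0, 0.001, 0, 0, 0, 0]]'>/dev/null && D && python3 -m jog '[[0, 0, 0.001, 0, 0, 0, 0]]'>/dev/null && D && python3 -m jog '[[0, 0, 0.001, 0, 0, 0, 0]]'>/dev/null && D && python3 -m jog '[[0, 0, 0.001, 0, 0, 0, 0]]'>/dev/null && D && python3 -m jog '[[0, 0, 0.001, 0, 0, 0, 0]]'>/dev/null && D && python3 -m jog '[[0, 0, 0.001, 0, 0, 0, 0]]'>/dev/null && D && python3 -m jog '[[0, 0, 0.001, 0, 0, 0, 0]]'>/dev/null && D && python3 -m jog '[[0, 0, 0.001, 0, 0, 0, 0]]'>/dev/null && D && python3 -m jog '[[0, 0, 0.001, 0, 0, 0, 0]]'>/dev/null && D && python3 -m jog '[[0, 0, 0.001, 0, 0, 0, 0]]'>/dev/null && D && python3 -m jog '[[0, 0, 0.001, 0, 0, 0, 0]]'>/dev/null && D && python3 -m jog '[[0, 0, 0.001, 0, 0, 0, 0]]'>/dev/null && D
```

```text
16.77 [ 0.553  -0.137   0.2585] 1.25
16.9 [ 0.553 -0.137  0.258] 1.15
17.02 [ 0.553  -0.137   0.2575] 1.98
17.15 [ 0.553  -0.137   0.2571] 6.38
```

First stop felt at 6.4 N. Hold about a second.

```bash
D(){ python3 ok.py 99; }
python3 -m jog '[[0, 0, 0, 0, 0, 0, 0], [0, 0, 0, 0, 0, 0, 0], [0, 0, 0, 0, 0, 0, 0]]'>/dev/null; D; python3 -m jog '[[0, 0, 0, 0, 0, 0, 0], [0, 0, 0, 0, 0, 0, 0], [0, 0, 0, 0, 0, 0, 0]]'>/dev/null; D; python3 -m jog '[[0, 0, 0, 0, 0, 0, 0], [0, 0, 0, 0, 0, 0, 0], [0, 0, 0, 0, 0, 0, 0]]'>/dev/null; D
```

```text
17.52 [ 0.553  -0.137   0.2571] 3.36
17.9 [ 0.553  -0.137   0.2571] 3.34
18.27 [ 0.553  -0.137   0.2571] 2.88
```

Converted, 0.0002 m is 0.0004.

```bash
D(){ python3 ok.py 99; }
python3 -m jog '[[0, 0, 0.0004, 0, 0, 0, 0]]'>/dev/null; D; python3 -m jog '[[0, 0, 0, 0, 0, 0, 0]]'>/dev/null; D;  python3 -m jog '[[0, 0, 0, 0, 0, 0, 0]]'>/dev/null; D
```

```text
18.4 [ 0.5531 -0.137   0.2571] 5.91
18.52 [ 0.553  -0.137   0.2571] 4.95
18.65 [ 0.553  -0.137   0.2571] 5.16
```

The rows are not in the units I measure in: shifts go in shares of 0.5 m and turns go in shares of 2 pi rad. I convert before sending: 0.004 m is 0.008, 0.003 m is 0.006.

```bash
D(){ python3 ok.py 17.5; }
python3 -m jog '[[0, 0, 0, 0, 0, 0, 0], [0, 0, 0, 0, 0, 0, 0], [0, 0, 0, 0, 0, 0, 0], [0, 0, 0, 0, 0, 0, 0], [0, 0, 0, 0, 0, 0, 0]]'>/dev/null; D
python3 -m jog '[[0, 0, 0.002, 0, 0, 0, 0], [0, 0, 0.004, 0, 0, 0, 0], [0, 0, 0.006, 0, 0, 0, 0], [0, 0, 0.008, 0, 0, 0, 0]]'>/dev/null; D && python3 -m jog '[[0, 0, 0.0012, 0, 0, 0, 0]]'>/dev/null && D && python3 -m jog '[[0, 0, 0.0012, 0, 0, 0, 0]]'>/dev/null && D&& python3 -m jog '[[0, 0, 0.0012, 0, 0, 0, 0]]'>/dev/null && D&& python3 -m jog '[[0, 0, 0.0012, 0, 0, 0, 0]]'>/dev/null && D && python3 -m jog '[[0, 0, 0.001, 0, 0, 0, 0]]'>/dev/null && D && python3 -m jog '[[0, 0, 0.001, 0, 0, 0, 0]]'>/dev/null && D
python3 -m jog '[[0, 0, 0, 0, 0, 0, 0]]'>/dev/null; D
```

```text
19.27 [ 0.5531 -0.137   0.2571] 5.6
19.77 [ 0.5531 -0.137   0.2546] 14.01
19.9 [ 0.5531 -0.137   0.2541] 14.04
20.02 [ 0.5531 -0.137   0.2536] 14.74
20.15 [ 0.5531 -0.137   0.2531] 14.56
20.27 [ 0.5531 -0.1371  0.2526] 15.89
20.4 [ 0.5531 -0.1371  0.2521] 15.23
20.52 [ 0.5531 -0.137   0.2516] 15.78
20.65 [ 0.5531 -0.137   0.2517] 15.44
```

Converted, 0.0005 m is 0.001.

```bash
D(){ python3 ok.py 18; }
python3 -m jog '[[0, 0, 0.001, 0, 0, 0, 0]]'>/dev/null; D && python3 -m jog '[[0, 0, 0.0008, 0, 0, 0, 0]]'>/dev/null && D && python3 -m jog '[[0, 0, 0.0008, 0, 0, 0, 0]]'>/dev/null && D && python3 -m jog '[[0, 0, 0.0008, 0, 0, 0, 0]]'>/dev/null && D
python3 -m jog '[[0, 0, 0, 0, 0, 0, 0]]'>/dev/null; D
```

```text
20.77 [ 0.5531 -0.137   0.2513] 16.64
20.9 [ 0.5531 -0.137   0.2509] 18.48
21.02 [ 0.5531 -0.137   0.251 ] 15.9
```

Converted, 0.0004 m is 0.0008.

```bash
D(){ python3 ok.py 99; }
python3 -m jog '[[0, 0, 0.0008, 0, 0, 0, 0], [0, 0, 0.0008, 0, 0, 0, 0]]'>/dev/null; D;  python3 -m jog '[[0, 0, 0, 0, 0, 0, 0]]'>/dev/null; D
```

```text
21.27 [ 0.5531 -0.137   0.251 ] 17.94
21.4 [ 0.5531 -0.137   0.2509] 17.83
```

Converted, 0.0003 m is 0.0006.

```bash
D(){ python3 ok.py 99; }
python3 -m jog '[[0, 0, 0.0006, 0, 0, 0, 0], [0, 0, 0.0006, 0, 0, 0, 0]]'>/dev/null; D;  python3 -m jog '[[0, 0, 0, 0, 0, 0, 0], [0, 0, 0, 0, 0, 0, 0], [0, 0, 0, 0, 0, 0, 0]]'>/dev/null; D
```

```text
21.65 [ 0.5532 -0.137   0.2509] 19.18
22.02 [ 0.5532 -0.137   0.251 ] 20.28
```

Firm second stop confirmed (20 N, no further travel) and held. Now rise slowly at about 0.02 m/s.

Converted, -0.02 m is -0.04, -0.0175 m is -0.035.

```bash
D(){ python3 ok.py 99; }
python3 -m jog '[[0, 0, -0.001, 0, 0, 0, 0], [0, 0, -0.003, 0, 0, 0, 0], [0, 0, -0.006, 0, 0, 0, 0], [0, 0, -0.01, 0, 0, 0, 0], [0, 0, -0.015, 0, 0, 0, 0], [0, 0, -0.02, 0, 0, 0, 0], [0, 0, -0.025, 0, 0, 0, 0], [0, 0, -0.03, 0, 0, 0, 0], [0, 0, -0.035, 0, 0, 0, 0], [0, 0, -0.04, 0, 0, 0, 0]]'>/dev/null; D
python3 -m jog '[[0, 0, -0.005, 0, 0, 0, 0], [0, 0, -0.01, 0, 0, 0, 0], [0, 0, -0.015, 0, 0, 0, 0], [0, 0, -0.019, 0, 0, 0, 0], [0, 0, -0.022, 0, 0, 0, 0], [0, 0, -0.025, 0, 0, 0, 0], [0, 0, -0.028, 0, 0, 0, 0], [0, 0, -0.031, 0, 0, 0, 0], [0, 0, -0.036, 0, 0, 0, 0], [0, 0, -0.042, 0, 0, 0, 0]]'>/dev/null; D
python3 -m jog '[[0, 0, -0.02, 0, 0, 0, 0], [0, 0, -0.06, 0, 0, 0, 0], [0, 0, -0.14, 0, 0, 0, 0], [0, 0, -0.2, 0, 0, 0, 0], [0, 0, -0.2, 0, 0, 0, 0]]'>/dev/null; D
python3 -c "
from h import *
S=[optics.camera(n) for n in('side','top')]
for n,(im,d) in zip(('side','top'),S):
    u,v,P=cloud(n,d); m=(P[:,2]>.268)&(P[:,2]<.30)&(np.hypot(P[:,0]-.552,P[:,1]+.1375)<.025); print(n,m.sum(),np.percentile(P[m][:,2],[5,50,90,97]) if m.any() else 0)
im=[s[0] for s in S]
cv2.imwrite('pics/g.png',np.hstack([cv2.resize(im[0][130:280,240:440],(800,600),interpolation=2)[:, :400],cv2.resize(im[0][150:300,140:340],(800,600),interpolation=2)[:, :400]]))"
```

```text
23.27 [ 0.553  -0.1367  0.2677] 1.83
24.52 [ 0.5529 -0.137   0.2889] 0.74
25.15 [ 0.554  -0.1375  0.3927] -0.1
side 190 [0.26979963 0.27897875 0.28069106 0.28118565]
top 42 [0.2748473  0.27877636 0.28236073 0.28274675]
```

View pics/g.png

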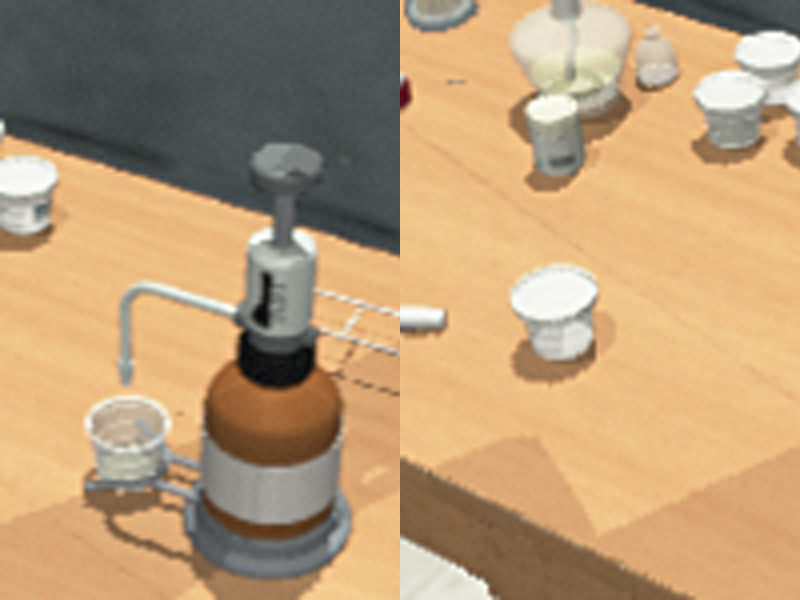

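The picture shows the plunger fully up, the cup upright under the nozzle in the stop, and the lidded cup unmoved; the arm touches nothing.

```bash
python3 -c "
from bench import workorder
print(workorder.hand_in())"
```

```text
the job is handed in; nothing more can be done
None
```

The job is handed in: the open cup stands upright in the cup stop under the nozzle. The plunger was held at the first stop for about 2 s (longer than the one second asked, because the first hold was too light at about 3 N), held at the second stop for about 1 s at up to 20 N, then let up slowly until fully up.

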